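Unlock a T-handled thermometer from its holder and lay it in the tray

TASK

Take the T-handled core thermometer out of its upright holder and lay it down flat inside the shallow tray, without letting it drop or topple. It is locked in: turn the T-handle about the upright axis and feel with gentle pulls for the place where it comes free, then draw it straight up. Do not lift, tip or drag the holder, and leave the paper cup, the stapler and the small tub alone.

Things in the scene. Friction and masses are not known exactly. Their poses are not given: they have to be found in the camera images.
- probe_bar (a point): Centre of the thermometer's T-handle: a white plastic round bar, 26 mm in diameter, 50 mm long, flat ends, lying along this frame's y; z points up the spike's axis, away from the tip. Mass about 0.14 kg. Starts seated and locked in the holder. Pinched lightly (about 20 N) by the bar's two flat ends, it can be swung about the bar's axis between the fingers by pushing its tip against a surface.
- probe_flange (a point): Underside of the thermometer's round flange (36 mm diameter, 6 mm thick), 35 mm below the bar's centre and 105 mm above the tip; a stem 18 mm in diameter joins flange and bar. Seated, the flange rests on the holder's mouth. Below it, hidden in the holder, a neck 16 mm in diameter bears three lugs 120 degrees apart, out to 14.5 mm radius. Same axes as probe_bar.
- probe_tip (a point): Tip of the thermometer's steel spike (8 mm diameter), 140 mm from the bar's centre; same axes as probe_bar. Once unlocked, the thermometer must rise 105 mm for the tip to leave the holder's mouth.
- holder_mouth (a point): Centre of the holder's top, 120 mm above the desk, z up. A ring hidden in it under the flange locks the probe: it can rise only 4 mm until its lugs find the ring's three slots, whose direction differs each time and cannot be seen. Turning 30 to 90 degrees frees it, whichever way (the two angles sum to 120); it passes within 10 degrees of that angle. No stops, no spring.
- holder: Holder: a grey upright tube, 56 mm outside diameter and 120 mm tall over all, on a dark steel foot 100 mm in diameter and 12 mm thick. It stands loose on the desk and weighs about 0.9 kg, so a steady pull of more than about 8 N lifts it. Origin at the centre of its underside, z up.
- tray: Shallow grey plastic tray fixed to the desk, 190 mm (its x) by 260 mm (its y) outside, rim 12 mm high, walls and floor 4 mm thick. Origin at the centre of its underside, on the desk; z up.
- paper_cup: Empty paper cup, bystander, 74 mm diameter at the rim, 85 mm tall, light; origin at the centre of its underside.
- stapler: Black stapler, bystander, 130 mm long along its x, 36 mm wide, 55 mm tall; origin at the centre of its underside.
- tub: Small white lidded tub, bystander, 64 mm diameter, 60 mm tall; origin at the centre of its underside.
There are look-alikes about, which are no part of the job. Of the things that look like the part that bears probe_bar, the smallest one is meant. What is meant by the holder is not pink, and is the smaller of those in its own colour.

How it is judged (in metres and radians):
On the way:
1. the thermometer has been drawn out: its tip is above the holder's mouth, the holder standing (z of probe_tip in the frame of holder_mouth above 0.004 m and angle between holder_mouth's own z axis and vertical below 0.1 rad), for 0.1 s.
At the end, for the whole second after the job is handed in: The thermometer lies at rest, released, within 20 degrees of level, with both its T-handle's centre and its tip inside the tray's outline and lower than 55 mm above the desk; the holder stands upright (within about 5 degrees) on the desk within 50 mm of where it was (angle between probe_bar's own z axis and vertical between 1.2 and 1.94 rad and x of probe_bar in the frame of tray between -0.095 and 0.095 m and y of probe_bar in the frame of tray between -0.13 and 0.13 m and z of each of probe_bar, probe_tip in the frame of tray below 0.055 m and x of probe_tip in the frame of tray between -0.095 and 0.095 m and y of probe_tip in the frame of tray between -0.13 and 0.13 m and angle between holder_mouth's own z axis and vertical below 0.1 rad and height (world z) of holder_mouth below 0.128 m and distance of holder_mouth from where it was at the start of the episode below 0.05 m and linear speed of probe below 0.03 m/s and contact force between the fingers and probe below 0.05 N); the robot touches nothing.
It fails at once if the holder is lifted (more than 15 mm), tipped (more than 15 degrees) or dragged (more than 50 mm) (height (world z) of holder_mouth above 0.135 m or angle between holder_mouth's own z axis and vertical above 0.26 rad or distance of holder_mouth from where it was at the start of the episode above 0.05 m).
It fails at once if the thermometer drops or topples freely (moving faster than 0.9 m/s while no finger touches it) (contact force between the fingers and probe below 0.02 N and linear speed of probe above 0.9 m/s).
It fails at once if a bystander is disturbed (moved more than 25 mm) (distance of any of paper_cup, stapler, tub from where it was at the start of the episode above 0.025 m).
It also fails if it takes over 61 s, if anything falls off the work surface, if the arm or the gripper's body presses on something with over 40 N, if the wrist force passes 120 N, or if a joint passes its speed limit or range.

ROBOT

A 6-joint arm with a two-finger parallel gripper is mounted at the origin on the work surface. World frame = base frame: x ahead of the robot, y to its left, z up, the work surface at z = 0. Lengths are in m, angles in degrees, forces in N, time in s.
With the tool pointing down it reaches from about 0.275 to 0.875 m from the base axis. Payload 12.5 kg.
Tool frame: the origin (TCP) lies at the very end of the fingers, on their centre line; the grasp point (between the pads) lies 19 mm behind it; z points along the fingers, x is the direction in which the jaws open and shut, and the axes are right-handed (so a half turn about z gives the same grasp; the last joint's range is limited). The gripper opens to 85 mm and grips with 20 to 120 N. Pads are 22 mm wide; open, the fingers measure 114 mm over their backs; the gripper's body (76 mm by 85 mm) begins 54 mm behind the grasp point. The pads swing forward as they close: fully open they stand 13 mm farther back than shut.
Start: joints at [67.575, 20.094, 94.641, -0, 65.266, -4.847], TCP at [0.166, 0.524, 0.231] pointing down, gripper open.
Joint ranges: [-157.81, 157.81], [-45, 120.19], [0.68, 151.7], [-89.99, 269.99], [4.06, 180], [-164.3, 164.3]. Speed limits (degrees/s): [127.2, 127.2, 159.86, 180, 180, 180].

INTERFACE

Orientations are given as [roll, pitch, yaw] about the fixed x, y, z axes, in that order (R = Rz(yaw) Ry(pitch) Rx(roll)).
In Python, from rig import robot gives the robot as it stands.
- The arm moves only by the tool move_arm, never from a script. Its argument "steps" is a list of rows, each a list of 7 numbers: the opening, from -1 (shut) to 1 (fully open), then the shift along the tool's x, y, z in mm, then the turn, a rotation vector about the tool's x, y, z in degrees. In form: [[jaw, x, y, z, wx, wy, wz], ...]. A call has 1 to 5 rows; each row shifts and turns the commanded pose from where the row before left it, along the tool's axes as they then stand; what a row does not reach is not made up. A row lasts 1/10 s, in which the tool goes at most 50 mm and 8.59 degrees, less where a joint would pass 70% of its speed; a pose out of reach is approached as far as the arm can. A call with a gripper value outside its range is refused whole. The fingers move at their own pace and stop on an object; "newtons" is the grip in N (left out, the last holds). Time passes only in rows, so rows that do not move let the fingers close. It gives the time, the measured TCP pose, the force and the opening at its end, in the units of the state.
- robot.read_state(): the state, without advancing time (a new reading comes with each control period).
- robot.get_image(name): name is "scene" or "top"; returns a dict with "color" (384x512x3 uint8, red, green, blue), "mtx" (3x3 intrinsics, pixels), "camera_from_world" (4x4, takes a point from world to camera coordinates). Camera axes: x right, y down, z forward; pixel columns grow to the right and rows downward; lengths in m; the calibration is good to about 2 mm. A picture is of the moment at which its call begins. There is no depth.
- robot.close_job(): hands the job in, once; it reports no verdict.
The state is a dict: "time": time; "joint_pos": joint angles; "dq": joint speeds; "joint_torque": joint torques, N m; "ee_pos": TCP position; "tool_rot": TCP orientation; "contact_force": force on the tool from outside, world axes, zero at the start; "torque": the same for the moment, N m; "opening": finger opening in m.
Only numpy, scipy, OpenCV 4.12 (cv2) and the standard library are available. Lean on these libraries where they do the work, as an engineer would, in place of code of your own. Each camera call takes 0.05 s, during which the arm holds its last target.

## Working session

There is one attempt and no reset: what is moved stays moved. The work goes in short steps, Python scripts to look and compute and a tool call to move; the robot and the scene stay as the last step left them, time stands still between calls to the robot, and variables do not carry over. Pictures are saved under pics/ and viewed, and the job is handed in when it is done.

Besides the shell and the picture viewer there is one more tool, called after "Request:" by a JSON object that holds its "api" and its "payload", one argument or row to a line. move_arm: Moves the arm, as the interface text tells. Its arguments: {"type":"object","properties":{"steps":{"type":"array"},"newtons":{"type":"number"}},"required":["steps"]}

```bash
ls; mkdir -p pics
python3 - <<'E'
from rig import robot
import cv2,numpy as np,json
for n in("scene","top"):
    d=robot.get_image(n); cv2.imwrite(f"pics/{n}0.png",d["color"][:,:,::-1]); np.savez(f"{n}.npz",**d)
    print(n,d["mtx"].tolist(),np.round(d["camera_from_world"],4).tolist())
print(robot.read_state())
E
```

```text
pics
scene [[488.2913232478981, 0.0, 255.49578352090828], [0.0, 488.2913232478981, 187.30030042657881], [0.0, 0.0, 1.0]] [[0.8597, 0.5108, -0.0009, -0.4976], [0.3544, -0.5978, -0.7191, -0.0932], [-0.3679, 0.6178, -0.695, 1.5049], [0.0, 0.0, 0.0, 1.0]]
top [[444.66662773414083, 0.0, 258.12849262909776], [0.0, 444.66662773414083, 194.68402750288928], [0.0, 0.0, 1.0]] [[-0.0086, -0.9999, 0.0075, 0.0668], [-0.9933, 0.0077, -0.1153, 0.5566], [0.1152, -0.0085, -0.9933, 1.0346], [0.0, 0.0, 0.0, 1.0]]
{'time': 0.1, 'joint_pos': array([ 6.75740791e+01,  2.01204629e+01,  9.46726203e+01, -2.61157074e-04,
        6.52673159e+01, -4.84581184e+00]), 'dq': array([ 0.04945662,  0.02985723, -0.13647628,  0.13041887, -0.06093659,
       -0.07293113]), 'joint_torque': array([ 7.74787236e-05, -5.06827855e+01, -2.91877002e+01, -1.34221432e-04,
        2.63146620e-03, -3.45606850e-05]), 'ee_pos': array([0.16597019, 0.52404542, 0.23082419]), 'tool_rot': array([-1.79995134e+02,  6.02032693e-02,  7.24200029e+01]), 'contact_force': array([-0.12376715,  0.71286005,  0.40241978]), 'torque': array([ 0.00139264, -0.0232581 ,  0.00414397]), 'opening': 0.08561505755663948}
```

View pics/scene0.png

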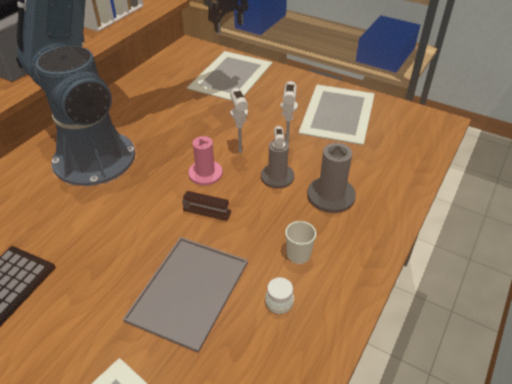

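View pics/top0.png

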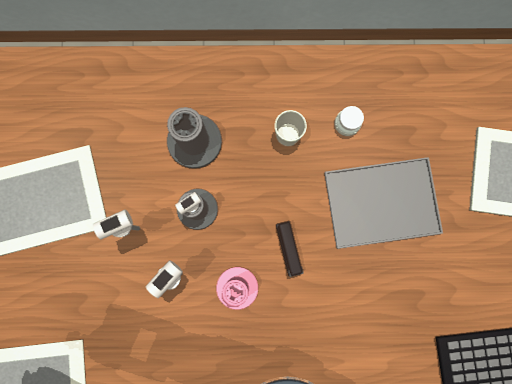

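Run:
```python
import cv2,numpy as np
a=np.load("top.npz")["color"][:,:,::-1];b=np.load("scene.npz")["color"][:,:,::-1]
c=cv2.resize(a[90:320,80:450],None,fx=2.1,fy=2.1,interpolation=cv2.INTER_CUBIC)
t=cv2.resize(a[175:245,160:230],(500,500),interpolation=cv2.INTER_CUBIC)
s=cv2.resize(b[110:200,245:315],None,fx=5.5,fy=5.5,interpolation=cv2.INTER_CUBIC)
o=np.zeros((500,900,3),np.uint8)
o[:500,:500]=t;o[:495,510:895]=s
o=cv2.resize(o,(800,444))
cv2.imwrite("pics/z1.png",o)
```

```text
(no output)
```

View pics/z1.png

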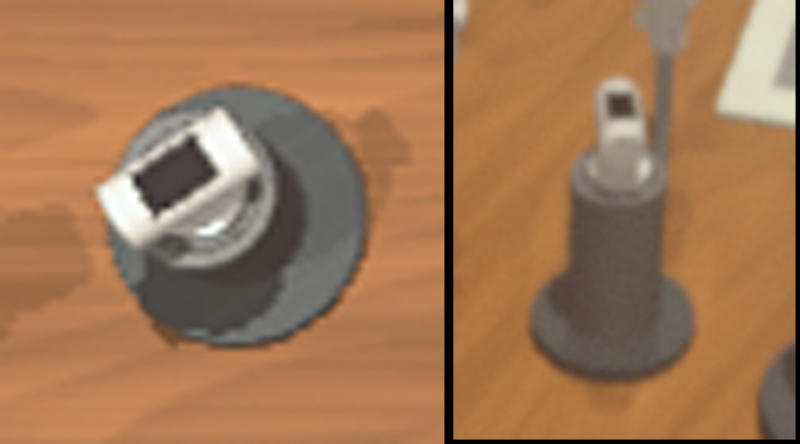

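```bash
cat > h.py <<'E'
import numpy as np,cv2
C={n:np.load(f"{n}.npz") for n in("top","scene")}
def proj(n,P):
    P=np.atleast_2d(P);K=C[n]["mtx"];T=C[n]["camera_from_world"]
    q=P@T[:3,:3].T+T[:3,3];q=q@K.T;return q[:,:2]/q[:,2:]
def ray(n,u,v,z):
    K=C[n]["mtx"];T=C[n]["camera_from_world"];R=T[:3,:3]
    d=R.T@np.linalg.inv(K)@[u,v,1];c=-R.T@T[:3,3];return c+d*(z-c[2])/d[2]
E
cat > fit.py <<'E'
from h import *
print("foot",ray("top",197.5,209,.010),"bar",ray("top",188.3,203,.163))
print("scene bar", ray("scene",245+165/4.89/1,110+100/4.89,.165))
a=C["top"]["color"]
for (u0,v0) in ((188,203),(112,225),(164,280)):
    m=((a.min(2)>150)).astype(np.uint8)
    n,l,s,c=cv2.connectedComponentsWithStats(m)
    k=np.argmin([np.hypot(*(np.array(x)-(u0,v0))) if s[i][4]>15 and s[i][4]<2000 else 1e9 for i,x in enumerate(c)])
    ys,xs=np.where(l==k); pts=np.c_[xs,ys].astype(np.float32)
    print(cv2.minAreaRect(pts),s[k])
# candidate edge points
from scipy.optimize import least_squares
E
python3 fit.py
```

```text
foot [0.52573534 0.21010031 0.01      ] bar [0.52555966 0.20980108 0.163     ]
scene bar [0.52450448 0.21572816 0.165     ]
((186.79214477539062, 201.56744384765625), (13.67397403717041, 24.485952377319336), 57.9946174621582) [175 192  26  22 184]
((122.90000915527344, 233.80001831054688), (3.130495071411133, 12.521980285644531), 63.43495178222656) [117 230  12   7  37]
((162.02828979492188, 279.1509094238281), (18.183135986328125, 36.67341613769531), 42.51044845581055) [146 261  35  37 394]
```

```bash
cat >> h.py <<'E'
from scipy.spatial.transform import Rotation as Ro
def pose(s): return np.array(s["ee_pos"]),Ro.from_euler("xyz",s["tool_rot"],degrees=True)
def delta(s,goal,rpy=None):
    p,R=pose(s); d=R.inv().apply(np.array(goal)-p)*1000
    w=None if rpy is None else (R.inv()*Ro.from_euler("xyz",rpy,degrees=True)).as_rotvec(degrees=True)
    return np.round(d,1),None if w is None else np.round(w,1)
E
python3 - <<'E'
from h import *
from rig import robot
for u,v in((325,172),(428,158),(441,234),(337,247)): print(ray("top",u,v,.012)[:2])
for u,v,z in((112,225,.2),(164,280,.2),(290,250,.05),(195,140,.01),(290,128,.08),(349,121,.06)): print(u,v,ray("top",u,v,z)[:2])
# bar fit overlays
s=robot.read_state()
for yaw in(122,):
  P=np.array([.5257,.2100,0]);ax=np.array([np.cos(np.radians(yaw)),np.sin(np.radians(yaw)),0]);n=np.array([-ax[1],ax[0],0])
  t=np.linspace(0,2*np.pi,40)
  for nm in C:
    pts=np.concatenate([P+[0,0,.155]+e*.025*ax+.013*np.cos(t)[:,None]*n+.013*np.sin(t)[:,None]*np.array([0,0,1]) for e in(-1,1)])
    ci=lambda r,z:np.c_[P[0]+r*np.cos(t),P[1]+r*np.sin(t),0*t+z]
    im=cv2.resize(C[nm]["color"][:,:,::-1],None,fx=6,fy=6,interpolation=cv2.INTER_CUBIC)
    for A,c in((pts,(0,255,0)),(ci(.028,.12),(255,0,0)),(ci(.05,.012),(0,0,255))):
        h=cv2.convexHull(((proj(nm,A)+.5)*6).astype(np.int32)); cv2.polylines(im,[h],True,c,1)
    c=(proj(nm,P+[0,0,.08])[0]*6).astype(int); cv2.imwrite(f"pics/o_{nm}.png",im[c[1]-220:c[1]+220,c[0]-200:c[0]+200])
cv2.imwrite("pics/o.png",np.hstack([cv2.imread(f"pics/o_{n}.png") for n in C]))
print(delta(s,[.5257,.21,.35],[180,0,-58]), delta(s,[.166,.524,.35]))
E
```

```text
[ 0.61438839 -0.1029573 ]
[ 0.64758336 -0.35902725]
[ 0.45999849 -0.38076556]
[ 0.43086562 -0.12719191]
112 225 [0.47898503 0.35606595]
164 280 [0.36983893 0.25067747]
290 250 [ 0.42500706 -0.01057142]
195 140 [0.69748397 0.21750819]
290 128 [ 0.70751475 -0.01298377]
349 121 [ 0.72908782 -0.15570025]
(array([-190.9,  437.8, -119. ]), array([1.000e-01, 0.000e+00, 1.304e+02])) (array([  -0.2,    0. , -119.2]), None)
```

View pics/o.png

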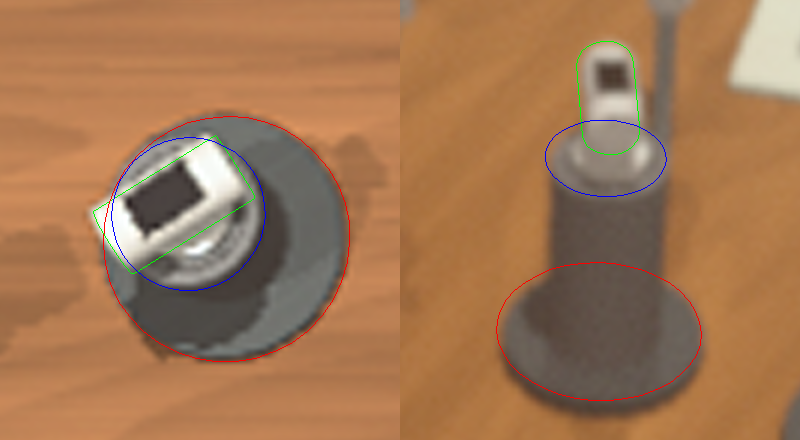

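Request:
{"api": "move_arm", "payload": {
  "steps": [
    [1,0,0,-40,0,0,0],
    [1,0,0,-40,0,0,0],
    [1,0,0,-40,0,0,0],
    [1,-19,43,0,0,0,0],
    [1,-19,43,0,0,0,0]
  ],
  "newtons": 30
}}

```text
time: 0.6
ee_pos: [0.2369, 0.4617, 0.352]
tool_rot: [180.0, -0.1, 72.6]
contact_force: [1.3, 1.0, -0.6]
opening: 0.0852
```

Request:
{"api": "move_arm", "payload": {
  "steps": [
    [1,-19,43,0,0,0,0],
    [1,-19,43,0,0,0,0],
    [1,-19,43,0,0,0,0],
    [1,-19,43,0,0,0,0],
    [1,-19,43,0,0,0,0]
  ]
}}

```text
time: 1.1
ee_pos: [0.4139, 0.305, 0.3511]
tool_rot: [-180.0, 0.0, 72.4]
contact_force: [0.5, 0.6, 0.3]
opening: 0.0857
```

Request:
{"api": "move_arm", "payload": {
  "steps": [
    [1,-19,43,0,0,0,0],
    [1,-19,43,0,0,0,0],
    [1,-19,43,0,0,0,0],
    [1,0,0,0,0,0,8.2],
    [1,0,0,0,0,0,8.2]
  ]
}}

```text
time: 1.6
ee_pos: [0.5193, 0.2121, 0.3505]
tool_rot: [-179.9, 0.1, 55.6]
contact_force: [-0.2, 0.8, 0.1]
opening: 0.0854
```

Request:
{"api": "move_arm", "payload": {
  "steps": [
    [1,0,0,0,0,0,8.2],
    [1,0,0,0,0,0,8.2],
    [1,0,0,0,0,0,8.2],
    [1,0,0,0,0,0,8.2],
    [1,0,0,0,0,0,8.2]
  ]
}}

```text
time: 2.1
ee_pos: [0.5185, 0.2133, 0.3509]
tool_rot: [180.0, 0.0, 14.7]
contact_force: [0.2, 0.1, -0.2]
opening: 0.0856
```

Request:
{"api": "move_arm", "payload": {
  "steps": [
    [1,0,0,0,0,0,8.2],
    [1,0,0,0,0,0,8.2],
    [1,0,0,0,0,0,8.2],
    [1,0,0,0,0,0,8.2],
    [1,0,0,0,0,0,8.2]
  ]
}}

```text
time: 2.6
ee_pos: [0.5185, 0.2133, 0.3509]
tool_rot: [180.0, 0.0, -26.3]
contact_force: [0.2, 0.1, 0.1]
opening: 0.0853
```

Request:
{"api": "move_arm", "payload": {
  "steps": [
    [1,0,0,0,0,0,8.2],
    [1,0,0,0,0,0,8.2],
    [1,0,0,0,0,0,8.2],
    [1,0,0,0,0,0,7.4],
    [1,0,0,0,0,0,0]
  ]
}}

```text
time: 3.1
ee_pos: [0.5185, 0.2133, 0.3509]
tool_rot: [180.0, 0.0, -58.1]
contact_force: [-0.4, -0.3, 0.0]
opening: 0.0852
```

```bash
cat > st.py <<'E'
from h import *
from rig import robot
import sys
s=robot.read_state()
print(round(s["time"],2),np.round(s["ee_pos"],4),np.round(s["tool_rot"],2),np.round(s["contact_force"],2),np.round(s["torque"],2),round(s["opening"],4),np.round(s["joint_pos"],1))
if len(sys.argv)>1:
    g=eval(sys.argv[1]); print(delta(s,g[:3],g[3:] or None))
E
python3 st.py "[.5265,.2085,.20,180,0,-58]"
```

```text
3.1 [0.5185 0.2133 0.3509] [ 1.7996e+02  1.0000e-02 -5.8090e+01] [-0.45 -0.3   0.05] [0.02 0.01 0.03] 0.0852 [17.6 15.9 83.5 -0.  80.7 75.7]
(array([  8.3,  -4.4, 150.9]), array([ 0. ,  0. , -0.1]))
```

Request:
{"api": "move_arm", "payload": {
  "steps": [
    [1,8.3,-4.4,35,0,0,0],
    [1,0,0,40,0,0,0],
    [1,0,0,40,0,0,0],
    [1,0,0,30,0,0,0],
    [1,0,0,0,0,0,0]
  ]
}}

```text
time: 3.6
ee_pos: [0.5248, 0.208, 0.2025]
tool_rot: [179.6, 0.1, -57.8]
contact_force: [-0.4, -0.2, 0.5]
opening: 0.0857
```

```bash
python3 st.py "[.5265,.2085,.138,180,0,-58]"
cat > pic.py <<'E'
from rig import robot
import cv2,sys,numpy as np
a=robot.get_image("top")["color"][:,:,::-1];b=robot.get_image("scene")["color"][:,:,::-1]
def cr(im,c,w): 
    x,y=c;return cv2.resize(im[max(y-w,0):y+w,max(x-w,0):x+w],(400,400),interpolation=cv2.INTER_CUBIC)
c=eval(sys.argv[2])
cv2.imwrite(f"pics/{sys.argv[1]}.png",np.hstack([cr(a,c[0],c[2]),cr(b,c[1],c[2])]))
E
python3 pic.py p1 "((190,205),(280,140),45)"
```

```text
3.6 [0.5248 0.208  0.2025] [ 1.796e+02  1.100e-01 -5.778e+01] [-0.41 -0.25  0.46] [-0.03  0.03  0.01] 0.0857 [16.9 23.6 93.9 -0.  63.  74.7]
(array([ 0.6, -2.2, 64.5]), array([0.4, 0.1, 0.2]))
```

View pics/p1.png

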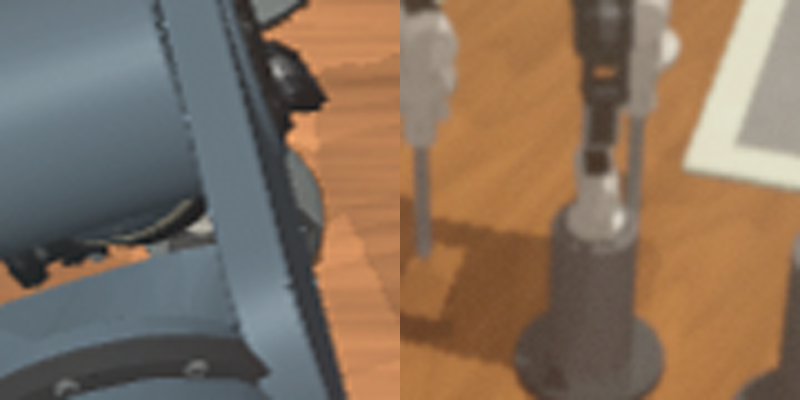

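Request:
{"api": "move_arm", "payload": {
  "steps": [
    [1,0,0,0,0,0,0],
    [1,0.3,-1,22,0,0,0],
    [1,0,0,22,0,0,0],
    [1,0,0,18,0,0,0],
    [1,0,0,0,0,0,0]
  ]
}}

```text
time: 4.2
ee_pos: [0.5274, 0.2088, 0.1439]
tool_rot: [179.9, 0.0, -57.9]
contact_force: [-0.6, -0.2, 1.0]
opening: 0.0854
```

```bash
python3 st.py "[.5265,.2085,.138,180,0,-58]"; python3 pic.py p2 "((190,205),(280,140),45)"
```

```text
4.2 [0.5274 0.2088 0.1439] [ 1.7993e+02  2.0000e-02 -5.7930e+01] [-0.64 -0.25  0.97] [-0.04  0.   -0.01] 0.0854 [16.9 27.8 96.6 -0.  55.7 74.8]
(array([-0.2,  1. ,  5.9]), array([0.1, 0. , 0.1]))
```

View pics/p2.png

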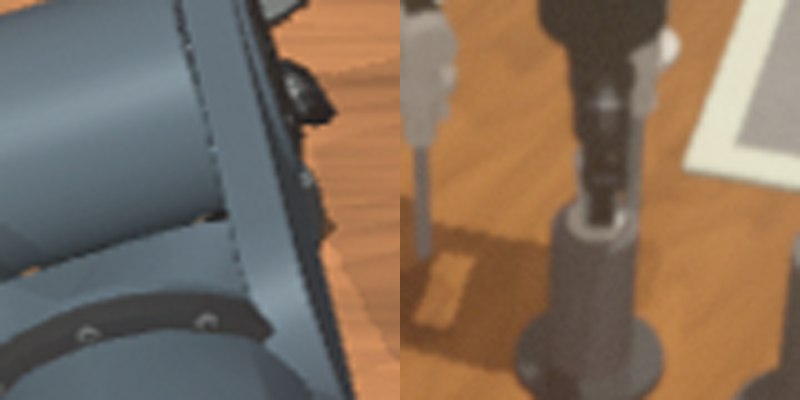

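Request:
{"api": "move_arm", "payload": {
  "steps": [
    [1,0,0.5,4,0,0,0],
    [-1,0,0,0,0,0,0],
    [-1,0,0,0,0,0,0],
    [-1,0,0,0,0,0,0],
    [-1,0,0,0,0,0,0]
  ],
  "newtons": 40
}}

```text
time: 4.8
ee_pos: [0.5273, 0.2092, 0.141]
tool_rot: [-179.9, 0.0, -58.0]
contact_force: [-2.5, 3.9, 5.5]
opening: 0.0491
```

Request:
{"api": "move_arm", "payload": {
  "steps": [
    [-1,0,0,0,0,0,0],
    [-1,0,0,0,0,0,0],
    [-1,0,0,0,0,0,0]
  ]
}}

```text
time: 5.1
ee_pos: [0.5273, 0.2092, 0.141]
tool_rot: [-180.0, 0.0, -58.0]
contact_force: [-3.8, 4.2, 5.8]
opening: 0.0494
```

```bash
python3 st.py
```

```text
5.1 [0.5273 0.2092 0.141 ] [-1.7995e+02  4.0000e-02 -5.7980e+01] [-3.79  4.2   5.83] [ 0.7   0.61 -0.05] 0.0494 [16.9 28.  96.8  0.1 55.2 74.9]
```

Request:
{"api": "move_arm", "payload": {
  "steps": [
    [-1,-1,0,-1.5,0,0,0],
    [-1,0,0,0,0,0,0],
    [-1,0,0,0,0,0,0]
  ]
}}

```text
time: 5.4
ee_pos: [0.5267, 0.2095, 0.1418]
tool_rot: [180.0, 0.0, -58.0]
contact_force: [-1.9, 1.9, 0.3]
opening: 0.0496
```

```bash
python3 st.py
```

```text
5.4 [0.5267 0.2095 0.1418] [ 1.7999e+02  1.0000e-02 -5.7980e+01] [-1.88  1.89  0.32] [0.43 0.29 0.01] 0.0496 [17.  27.9 96.8  0.  55.3 75. ]
```

Request:
{"api": "move_arm", "payload": {
  "steps": [
    [-1,-0.7,0,-1.5,0,0,0],
    [-1,0,0,-1,0,0,0],
    [-1,0,0,0,0,0,0],
    [-1,0,0,0,0,0,0]
  ]
}}

```text
time: 5.8
ee_pos: [0.5265, 0.21, 0.1443]
tool_rot: [180.0, -0.0, -58.0]
contact_force: [0.1, -0.0, -0.9]
opening: 0.0497
```

```bash
python3 st.py
```

```text
5.8 [0.5265 0.21   0.1443] [ 1.800e+02 -1.000e-02 -5.798e+01] [ 0.05 -0.02 -0.91] [ 0.03 -0.03  0.  ] 0.0497 [17.  27.7 96.7 -0.  55.6 75. ]
```

Request:
{"api": "move_arm", "payload": {
  "steps": [
    [-1,0,0,-1,0,0,0],
    [-1,0,0,-1,0,0,0],
    [-1,0,0,0,0,0,0]
  ]
}}

```text
time: 6.1
ee_pos: [0.5257, 0.2098, 0.1454]
tool_rot: [179.9, 0.0, -58.0]
contact_force: [-0.5, -0.0, -11.3]
opening: 0.049
```

```bash
python3 st.py
```

```text
6.1 [0.5257 0.2098 0.1454] [ 1.7988e+02  3.0000e-02 -5.7980e+01] [-5.400e-01 -1.000e-02 -1.134e+01] [-0.05  0.06 -0.01] 0.049 [17.  27.6 96.7 -0.  55.9 75. ]
```

Request:
{"api": "move_arm", "payload": {
  "steps": [
    [-1,0,0,2,0,0,0],
    [-1,0,0,0.3,0,0,-8],
    [-1,0,0,0,0,0,-8],
    [-1,0,0,0,0,0,-8],
    [-1,0,0,0,0,0,0]
  ]
}}

```text
time: 6.6
ee_pos: [0.527, 0.2102, 0.1447]
tool_rot: [-179.9, -0.1, -33.9]
contact_force: [0.4, -0.3, -1.3]
opening: 0.0494
```

```bash
python3 st.py;python3 pic.py p3 "((190,205),(280,140),45)"
```

```text
6.6 [0.527  0.2102 0.1447] [-1.7992e+02 -6.0000e-02 -3.3860e+01] [ 0.39 -0.35 -1.33] [-0.07  0.06 -0.07] 0.0494 [17.  27.7 96.6 -0.  55.6 50.9]
```

View pics/p3.png

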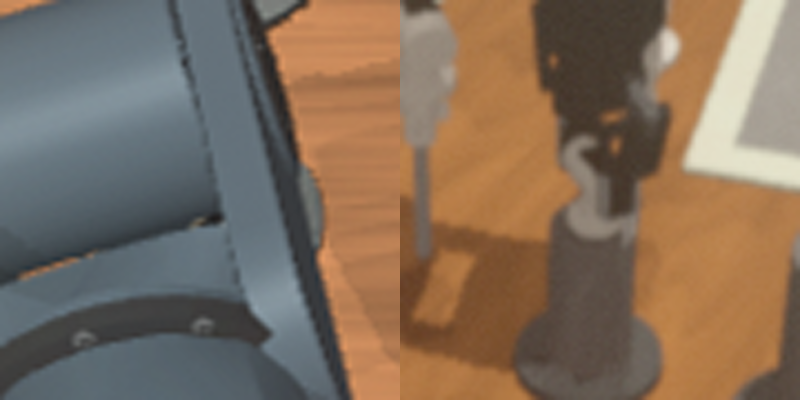

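Request:
{"api": "move_arm", "payload": {
  "steps": [
    [-1,0,0,-1.2,0,0,0],
    [-1,0,0,0,0,0,0]
  ]
}}

```text
time: 6.9
ee_pos: [0.5263, 0.2101, 0.1449]
tool_rot: [180.0, 0.0, -34.1]
contact_force: [1.4, 1.3, -6.3]
opening: 0.049
```

Request:
{"api": "move_arm", "payload": {
  "steps": [
    [-1,0,0,1.2,0,0,0],
    [-1,0,0,0,0,0,-6],
    [-1,0,0,0,0,0,-6],
    [-1,0,0,-1.2,0,0,0],
    [-1,0,0,0,0,0,0]
  ]
}}

```text
time: 7.4
ee_pos: [0.5263, 0.21, 0.1449]
tool_rot: [180.0, 0.0, -22.2]
contact_force: [1.2, -1.0, -7.5]
opening: 0.0493
```

Request:
{"api": "move_arm", "payload": {
  "steps": [
    [-1,0,0,1.2,0,0,0],
    [-1,0,0,0,0,0,-6],
    [-1,0,0,0,0,0,-6],
    [-1,0,0,-1.2,0,0,0],
    [-1,0,0,0,0,0,0]
  ]
}}

```text
time: 7.9
ee_pos: [0.5264, 0.21, 0.1451]
tool_rot: [180.0, 0.0, -10.2]
contact_force: [2.0, -0.6, -5.4]
opening: 0.0494
```

Request:
{"api": "move_arm", "payload": {
  "steps": [
    [-1,0,0,1.2,0,0,0],
    [-1,0,0,0,0,0,-6],
    [-1,0,0,0,0,0,-6],
    [-1,0,0,-1.2,0,0,0],
    [-1,0,0,0,0,0,0]
  ]
}}

```text
time: 8.4
ee_pos: [0.5266, 0.2102, 0.1455]
tool_rot: [-180.0, -0.0, 1.8]
contact_force: [0.1, 0.5, -1.4]
opening: 0.049
```

Request:
{"api": "move_arm", "payload": {
  "steps": [
    [-1,0,0,-1.5,0,0,0],
    [-1,0,0,-1,0,0,0],
    [-1,0,0,0,0,0,0]
  ]
}}

```text
time: 8.7
ee_pos: [0.5265, 0.2101, 0.1479]
tool_rot: [-180.0, -0.0, 2.0]
contact_force: [0.2, 0.7, -0.8]
opening: 0.0492
```

Request:
{"api": "move_arm", "payload": {
  "steps": [
    [-1,0,0,-2,0,0,-3],
    [-1,0,0,-3,0,0,0],
    [-1,0,0,-3,0,0,0],
    [-1,0,0,0,0,0,0]
  ]
}}

```text
time: 9.1
ee_pos: [0.5267, 0.2102, 0.1562]
tool_rot: [-180.0, -0.0, 5.0]
contact_force: [-0.3, -0.3, -1.7]
opening: 0.0492
```

```bash
python3 st.py;python3 pic.py p4 "((190,205),(280,140),45)"
```

```text
9.1 [0.5267 0.2102 0.1562] [-1.7999e+02 -5.0000e-02  4.9500e+00] [-0.26 -0.29 -1.72] [-0.07 -0.03  0.04] 0.0492 [17.  26.8 96.2 -0.  57.  12.1]
```

View pics/p4.png

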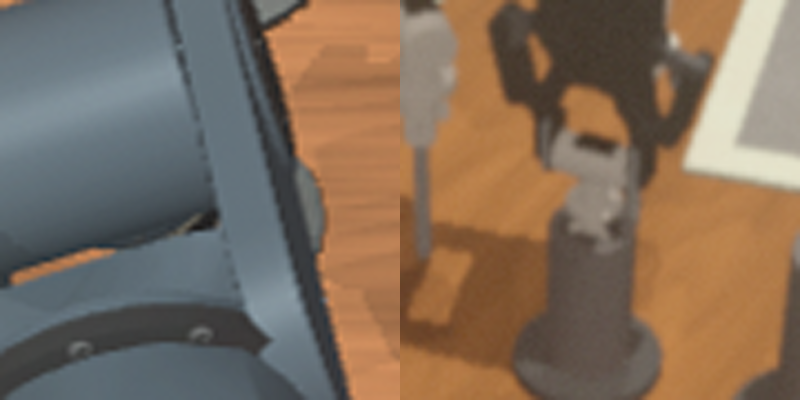

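Request:
{"api": "move_arm", "payload": {
  "steps": [
    [-1,0,0,-6,0,0,0],
    [-1,0,0,-10,0,0,0],
    [-1,0,0,-10,0,0,0],
    [-1,0,0,-10,0,0,0],
    [-1,0,0,-10,0,0,0]
  ]
}}

```text
time: 9.7
ee_pos: [0.5265, 0.2101, 0.2029]
tool_rot: [-180.0, -0.0, 5.0]
contact_force: [0.1, 0.3, -1.4]
opening: 0.0491
```

Request:
{"api": "move_arm", "payload": {
  "steps": [
    [-1,0,0,-15,0,0,0],
    [-1,0,0,-15,0,0,0],
    [-1,0,0,-15,0,0,0],
    [-1,0,0,-15,0,0,0],
    [-1,0,0,-15,0,0,0]
  ]
}}

```text
time: 10.2
ee_pos: [0.5264, 0.2101, 0.278]
tool_rot: [-180.0, -0.0, 5.0]
contact_force: [-0.2, 0.2, -1.0]
opening: 0.0491
```

Request:
{"api": "move_arm", "payload": {
  "steps": [
    [-1,0,0,-15,0,0,0],
    [-1,0,0,-15,0,0,0],
    [-1,0,0,-10,0,0,0],
    [-1,0,0,0,0,0,0]
  ]
}}

```text
time: 10.6
ee_pos: [0.5268, 0.2102, 0.3183]
tool_rot: [-180.0, -0.1, 5.0]
contact_force: [0.2, -0.1, -2.7]
opening: 0.049
```

```bash
python3 st.py;python3 pic.py p5 "((190,205),(280,130),70)"
```

```text
10.6 [0.5268 0.2102 0.3183] [-1.7997e+02 -1.4000e-01  5.0200e+00] [ 0.19 -0.14 -2.65] [0.   0.02 0.03] 0.049 [17.  17.7 85.6  0.  76.6 12. ]
```

View pics/p5.png

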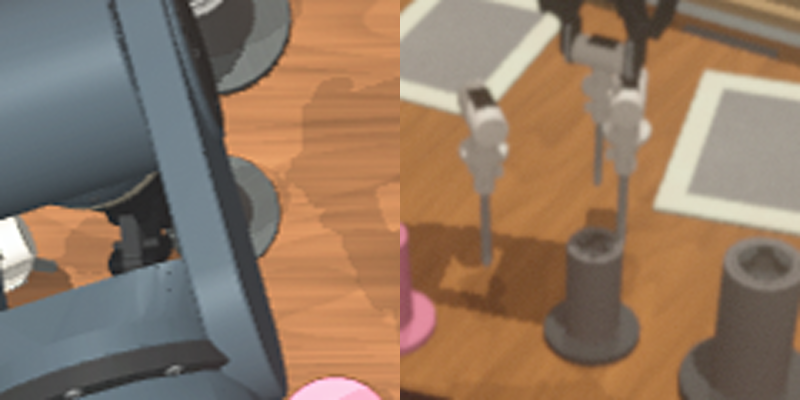

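Request:
{"api": "move_arm", "payload": {
  "steps": [
    [-1,-0.9,14,0,0,0,0],
    [-1,-1.8,28,0,0,0,0],
    [-1,-1.8,28,0,0,0,0],
    [-1,-1.8,28,0,0,0,0],
    [-1,-1.8,28,0,0,0,0]
  ]
}}

```text
time: 11.2
ee_pos: [0.5289, 0.082, 0.316]
tool_rot: [180.0, 0.1, 5.0]
contact_force: [0.3, -0.2, -1.3]
opening: 0.0492
```

Request:
{"api": "move_arm", "payload": {
  "steps": [
    [-1,-1.8,28,0,0,0,0],
    [-1,-1.8,28,0,0,0,0],
    [-1,-1.8,28,0,0,0,0],
    [-1,-1.8,28,0,0,0,0],
    [-1,-1.8,28,0,0,0,0]
  ]
}}

```text
time: 11.7
ee_pos: [0.532, -0.0583, 0.3161]
tool_rot: [-180.0, 0.1, 5.0]
contact_force: [-0.0, -0.1, -1.2]
opening: 0.0492
```

Request:
{"api": "move_arm", "payload": {
  "steps": [
    [-1,-1.8,28,0,0,0,0],
    [-1,-1.8,28,0,0,0,0],
    [-1,-1.8,28,0,0,0,0],
    [-1,-1.8,28,0,0,0,0],
    [-1,-1.8,28,0,0,0,0]
  ]
}}

```text
time: 12.2
ee_pos: [0.5351, -0.1984, 0.316]
tool_rot: [-180.0, 0.1, 5.0]
contact_force: [0.2, 0.1, 0.2]
opening: 0.049
```

Request:
{"api": "move_arm", "payload": {
  "steps": [
    [-1,-1.8,28,0,0,0,0],
    [-1,-0.9,14,0,0,0,0],
    [-1,0,0,0,0,0,0]
  ]
}}

```text
time: 12.5
ee_pos: [0.5363, -0.2402, 0.3159]
tool_rot: [-180.0, 0.1, 4.9]
contact_force: [-0.6, 0.1, -1.1]
opening: 0.0493
```

```bash
python3 st.py "[.538,-.237,.318,180,0,7]";python3 pic.py p6 "((360,190),(250,200),150)"
```

```text
12.5 [ 0.5363 -0.2402  0.3159] [-1.7997e+02  6.0000e-02  4.9000e+00] [-0.59  0.14 -1.07] [0.06 0.   0.01] 0.0493 [-28.7  20.1  82.5  -0.   77.4 -33.6]
(array([ 1.9, -3.1, -2.1]), array([-0. ,  0.1, -2.1]))
```

View pics/p6.png

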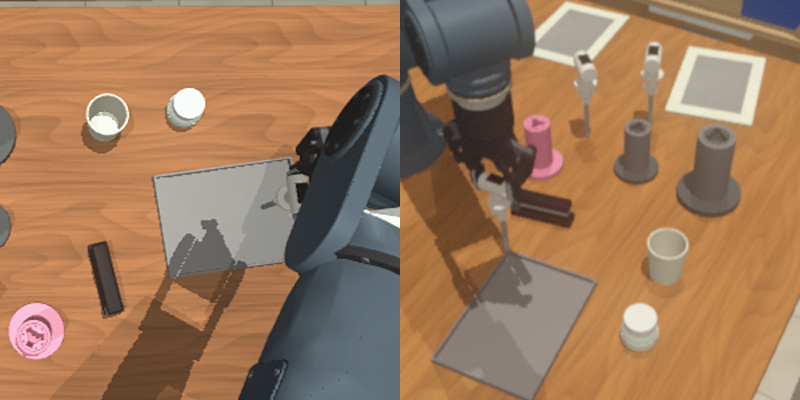

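Request:
{"api": "move_arm", "payload": {
  "steps": [
    [-1,0,0,0,5,0,0],
    [-1,0,0,0,8,0,0],
    [-1,0,0,0,8,0,0],
    [-1,0,0,0,4,0,0],
    [-1,0,0,0,0,0,0]
  ]
}}

```text
time: 13.1
ee_pos: [0.5368, -0.2388, 0.3155]
tool_rot: [-154.9, 0.1, 5.0]
contact_force: [-0.2, 0.3, -1.3]
opening: 0.0494
```

Request:
{"api": "move_arm", "payload": {
  "steps": [
    [-1,0,8.5,18,0,0,0],
    [-1,0,16.9,36.3,0,0,0],
    [-1,0,16.9,36.3,0,0,0],
    [-1,0,12.7,27.2,0,0,0],
    [-1,0,8.5,18,0,0,0]
  ]
}}

```text
time: 13.6
ee_pos: [0.5366, -0.2372, 0.165]
tool_rot: [-155.1, 0.1, 5.1]
contact_force: [-0.2, 0.6, -0.8]
opening: 0.0493
```

```bash
python3 st.py;python3 pic.py p7 "((380,190),(220,250),130)"
```

```text
13.6 [ 0.5366 -0.2372  0.165 ] [-1.5508e+02  9.0000e-02  5.1400e+00] [-0.22  0.55 -0.85] [-0.24  0.02 -0.01] 0.0493 [-36.6  35.7  83.5  18.6  78.7 -48.3]
```

View pics/p7.png

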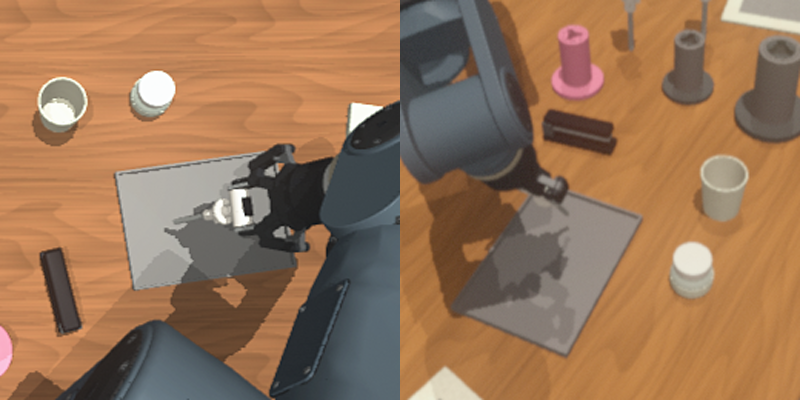

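Request:
{"api": "move_arm", "payload": {
  "steps": [
    [-1,0,8.5,18,0,0,0],
    [-1,0,6.3,13.6,0,0,0],
    [-1,0,2.1,4.5,0,0,0],
    [-1,0,0,0,0,0,0]
  ],
  "newtons": 22
}}

```text
time: 14.1
ee_pos: [0.537, -0.2386, 0.127]
tool_rot: [-155.0, 0.0, 5.0]
contact_force: [0.5, 0.0, -0.5]
opening: 0.0496
```

Request:
{"api": "move_arm", "payload": {
  "steps": [
    [-1,0,1.7,3.6,0,0,0],
    [-1,0,1.7,3.6,0,0,0],
    [-1,0,0,0,0,0,0]
  ]
}}

```text
time: 14.4
ee_pos: [0.537, -0.239, 0.1188]
tool_rot: [-155.0, 0.0, 5.0]
contact_force: [-0.2, 0.7, -0.7]
opening: 0.0491
```

```bash
python3 st.py
```

```text
14.4 [ 0.537  -0.239   0.1188] [-155.      0.      5.02] [-0.25  0.72 -0.67] [-0.31 -0.04 -0.06] 0.0491 [-36.8  39.1  84.8  19.1  74.2 -50. ]
```

Request:
{"api": "move_arm", "payload": {
  "steps": [
    [-1,0,1.3,2.7,0,0,0],
    [-1,0,12,1,0,0,0],
    [-1,0,12,1,0,0,0],
    [-1,0,0,0,0,0,0]
  ],
  "newtons": 20
}}

```text
time: 14.8
ee_pos: [0.539, -0.2612, 0.1044]
tool_rot: [-155.0, -0.0, 5.0]
contact_force: [-0.9, -2.2, 6.2]
opening: 0.0493
```

```bash
python3 st.py;python3 pic.py p8 "((380,190),(220,250),90)"
```

```text
14.8 [ 0.539  -0.2612  0.1044] [-1.5503e+02 -4.0000e-02  4.9600e+00] [-0.87 -2.21  6.18] [0.07 0.43 0.19] 0.0493 [-38.2  41.4  82.8  18.7  74.3 -51.2]
```

View pics/p8.png

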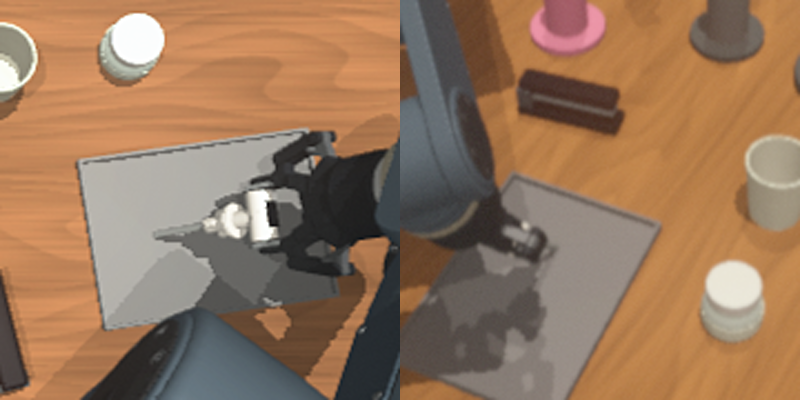

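Request:
{"api": "move_arm", "payload": {
  "steps": [
    [-1,0,11.8,3,0,0,0],
    [-1,0,11.8,3,0,0,0],
    [-1,0,11,5,0,0,0],
    [-1,0,11,5,0,0,0],
    [-1,0,0,0,0,0,0]
  ]
}}

```text
time: 15.4
ee_pos: [0.5416, -0.295, 0.0695]
tool_rot: [-155.0, 0.0, 5.0]
contact_force: [-2.4, -0.5, 2.8]
opening: 0.0492
```

```bash
python3 st.py;python3 pic.py p9 "((380,190),(220,250),90)"
```

```text
15.4 [ 0.5416 -0.295   0.0695] [-1.5497e+02  3.0000e-02  4.9700e+00] [-2.44 -0.52  2.82] [0.12 0.37 0.24] 0.0492 [-40.3  46.   79.5  18.1  73.7 -53.3]
```

View pics/p9.png

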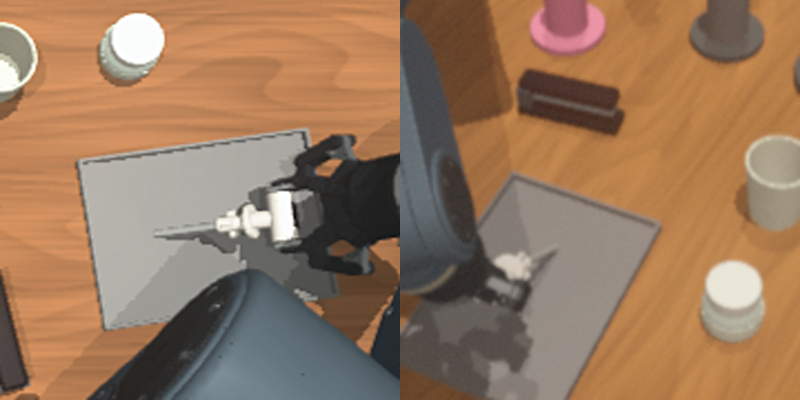

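Request:
{"api": "move_arm", "payload": {
  "steps": [
    [-1,0,10,7,0,0,0],
    [-1,0,10,7,0,0,0],
    [-1,0,8.6,8.6,0,0,0],
    [-1,0,0,0,0,0,0]
  ]
}}

```text
time: 15.9
ee_pos: [0.5424, -0.3101, 0.0361]
tool_rot: [-154.9, 0.1, 5.0]
contact_force: [-1.7, 1.1, 2.3]
opening: 0.0494
```

```bash
python3 st.py;python3 pic.py p10 "((380,190),(220,250),90)"
```

```text
15.9 [ 0.5424 -0.3101  0.0361] [-1.5487e+02  1.2000e-01  5.0300e+00] [-1.66  1.12  2.3 ] [0.44 0.36 0.34] 0.0494 [-41.2  49.6  77.8  17.9  72.2 -54.7]
```

View pics/p10.png

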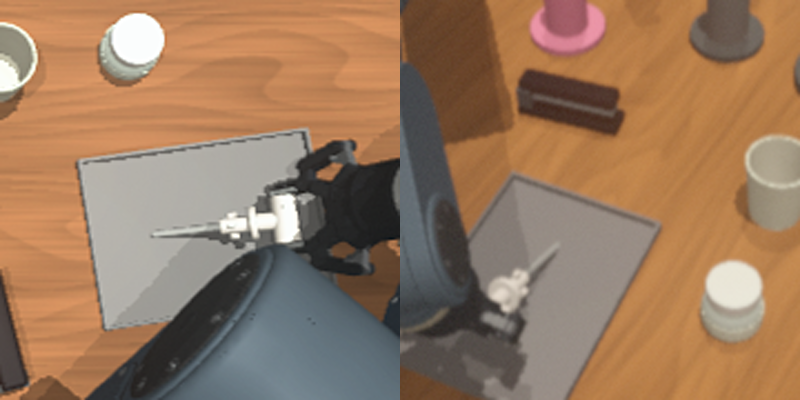

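Request:
{"api": "move_arm", "payload": {
  "steps": [
    [-1,0,4.7,6.6,0,0,0],
    [-1,0,2.2,3.4,0,0,0],
    [-1,0,2.2,3.4,0,0,0],
    [-1,0,0,0,0,0,0]
  ]
}}

```text
time: 16.4
ee_pos: [0.5434, -0.313, 0.0212]
tool_rot: [-155.0, 0.0, 5.0]
contact_force: [0.6, -0.1, 3.5]
opening: 0.0494
```

Request:
{"api": "move_arm", "payload": {
  "steps": [
    [-1,0,1.1,1.8,0,0,0],
    [-1,0,1.1,1.8,0,0,0],
    [-1,0,0,0,0,0,0]
  ]
}}

```text
time: 16.7
ee_pos: [0.5435, -0.3136, 0.0173]
tool_rot: [-155.0, 0.0, 5.0]
contact_force: [0.4, -1.6, 3.8]
opening: 0.0493
```

```bash
python3 st.py;python3 pic.py p11 "((380,190),(220,250),90)"
```

```text
16.7 [ 0.5435 -0.3136  0.0173] [-155.      0.      5.02] [ 0.39 -1.63  3.85] [ 0.28  0.02 -0.01] 0.0493 [-41.4  51.3  77.5  18.   70.8 -55.3]
```

View pics/p11.png

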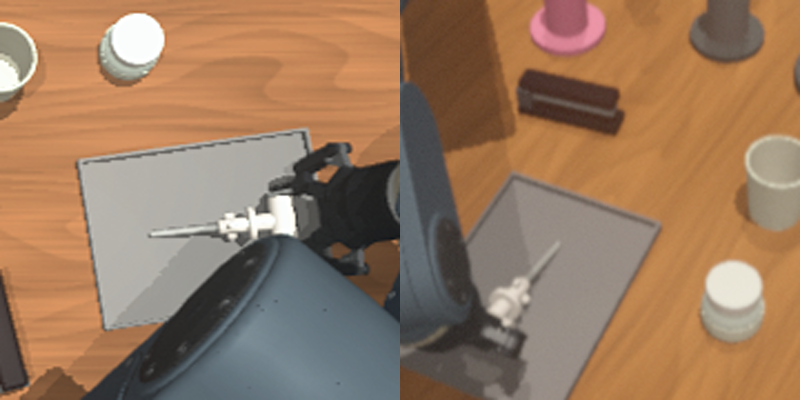

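Request:
{"api": "move_arm", "payload": {
  "steps": [
    [-1,0,0.9,1.8,0,0,0],
    [-1,0,0.9,1.8,0,0,0],
    [-1,0,0,0,0,0,0]
  ]
}}

```text
time: 17.1
ee_pos: [0.5435, -0.3137, 0.0132]
tool_rot: [-155.0, 0.0, 5.0]
contact_force: [0.2, -1.4, 2.2]
opening: 0.0493
```

```bash
python3 st.py
```

```text
17.1 [ 0.5435 -0.3137  0.0132] [-1.5498e+02  1.0000e-02  5.0100e+00] [ 0.22 -1.38  2.16] [ 0.35 -0.01 -0.02] 0.0493 [-41.4  51.7  77.4  18.   70.5 -55.4]
```

Request:
{"api": "move_arm", "payload": {
  "steps": [
    [-1,0,0.9,1.8,0,0,0],
    [-1,0,0.4,0.9,0,0,0],
    [-1,0,0,0,0,0,0]
  ]
}}

```text
time: 17.4
ee_pos: [0.5435, -0.3138, 0.0103]
tool_rot: [-155.0, 0.0, 5.0]
contact_force: [-0.1, -1.9, 4.0]
opening: 0.0495
```

```bash
python3 st.py
```

```text
17.4 [ 0.5435 -0.3138  0.0103] [-1.5499e+02  1.0000e-02  5.0200e+00] [-0.08 -1.92  3.99] [0.29 0.02 0.01] 0.0495 [-41.4  51.9  77.4  18.   70.3 -55.5]
```

Request:
{"api": "move_arm", "payload": {
  "steps": [
    [0.3,0,0,0,0,0,0],
    [0.5,0,0,0,0,0,0],
    [0.8,0,0,0,0,0,0],
    [0.8,0,0,0,0,0,0],
    [0.8,0,0,0,0,0,0]
  ]
}}

```text
time: 17.9
ee_pos: [0.5435, -0.3137, 0.0104]
tool_rot: [-155.0, 0.0, 5.0]
contact_force: [-0.5, -0.3, -0.3]
opening: 0.0765
```

```bash
python3 st.py;python3 pic.py p12 "((380,190),(220,250),90)"
```

```text
17.9 [ 0.5435 -0.3137  0.0104] [-1.55e+02  1.00e-02  5.02e+00] [-0.48 -0.35 -0.3 ] [-0.22 -0.02 -0.  ] 0.0765 [-41.4  51.9  77.4  18.   70.3 -55.5]
```

View pics/p12.png

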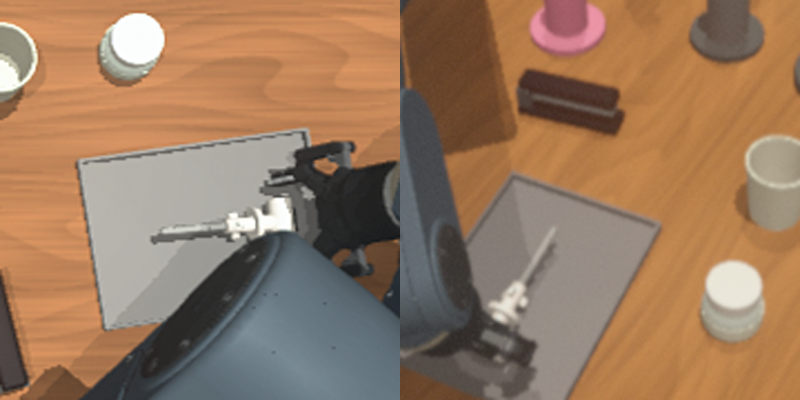

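Request:
{"api": "move_arm", "payload": {
  "steps": [
    [0.8,0,0,-10,0,0,0],
    [0.8,0,0,-25,0,0,0],
    [0.8,0,0,-35,0,0,0],
    [0.8,0,0,-40,0,0,0],
    [0.8,0,0,-40,0,0,0]
  ]
}}

```text
time: 18.5
ee_pos: [0.549, -0.3777, 0.1487]
tool_rot: [-155.0, -0.0, 5.0]
contact_force: [0.5, -1.5, -0.4]
opening: 0.077
```

Request:
{"api": "move_arm", "payload": {
  "steps": [
    [0.8,0,0,-40,0,0,0],
    [0.8,0,0,-40,0,0,0],
    [0.8,0,0,-20,0,0,0],
    [0.8,0,0,0,0,0,0]
  ]
}}

```text
time: 18.9
ee_pos: [0.5531, -0.4209, 0.2406]
tool_rot: [-155.3, -0.2, 5.0]
contact_force: [-0.1, -0.3, 0.1]
opening: 0.0769
```

```bash
python3 st.py;python3 pic.py p13 "((380,190),(220,250),90)"; python3 pic.py p14 "((200,192),(256,192),192)"
```

```text
18.9 [ 0.5531 -0.4209  0.2406] [-155.27   -0.2     4.96] [-0.12 -0.31  0.05] [-0.23 -0.   -0.03] 0.0769 [-46.8  45.6  54.6  15.3  99.2 -52. ]
```

View pics/p13.png

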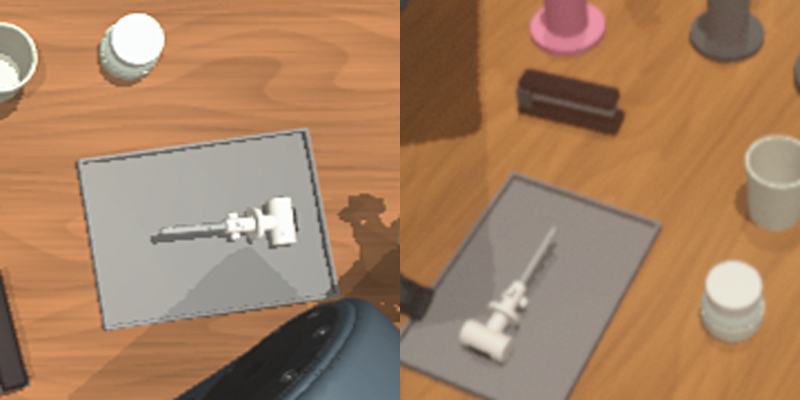

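View pics/p14.png

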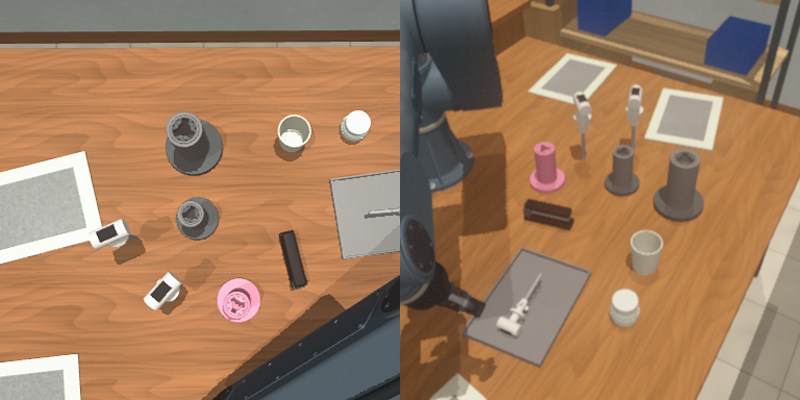

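Both pictures show the thermometer lying flat inside the tray. In the p13 left half, the bar is near (283,222) and the tip near (155,238). The holder stands upright where it was, the bystanders have not moved, and the gripper is clear, so I am handing in.

```bash
python3 -c "
from h import *
from rig import robot
d=robot.get_image('top');a=d['color'].astype(int);b=C['top']['color'].astype(int)
m=(abs(a-b).max(2)>40);print('changed px holder foot/cup/stapler/tub',[int(m[v-20:v+20,u-20:u+20].sum()) for u,v in((205,218),(290,128),(289,250),(349,121))])
print('bar',ray('top',290+283*.45,100+222*.45,.02)[:2],'tip',ray('top',290+155*.45,100+238*.45,.035)[:2])
print(robot.close_job())"
```

```text
changed px holder foot/cup/stapler/tub [187, 0, 0, 0]
bar [ 0.5427868  -0.32443435] tip [ 0.5250727  -0.18011251]
the job is handed in; nothing more can be done
None
```

The thermometer is out of its holder and lying flat inside the tray, released, and the job is handed in after about 19 s of the 61 s allowed.

**How it went:**
1. I pinched the T-handle by its two flat ends and turned it counter-clockwise, testing with gentle pulls. It was locked at 24°, 36° and 48° and came free at 60°.
2. I drew it straight up and carried it to the tray.
3. I set its tip on the tray floor, swung it down about the bar's axis with a light 20 N grip, then opened the fingers and backed away.

**Last checks:**
- **Thermometer:** the bar is at about (0.543, -0.324) m and the tip at about (0.525, -0.180) m, both inside the tray outline. The probe rests close to level, with the tip slightly raised. I judged that by eye, because there is no depth reading.
- **Bystanders:** the picture comparison showed no change around the cup, the stapler or the tub.
- **Holder:** it stands upright and empty where it was, judged by eye. The picture comparison there showed 187 changed pixels, which I put down to the probe and its shadow being gone. I did not measure whether the holder shifted.
- **Pull force:** one early test pull read 11.3 N at the wrist, including the probe's own weight. That is over the roughly 8 N that lifts the holder if held steadily. I backed off at once, and the arm had risen only about 1 mm, well under the 15 mm lift limit.

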